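Line up glazed tiles on the drying plate and set its thermostat

TASK

Get the tiles ready for drying: gently nudge the three glazed tiles on the steel plate into one straight, tight row, in any order, flat against the long yellow fence, with the first tile up against the end stop and no gaps between them. Turn the thermostat's dial so that its white pointer is at the red mark. Feel for contact rather than shoving, as a hard push chips the tiles, and leave the mug, the bowls and the brush where they are.

Things in the scene. Friction and masses are not known exactly. Their poses are not given: they have to be found in the camera images.
- plate: fixed drying plate, grey with a steel top: 270 mm in its x, 480 mm in its y, top surface 34 mm above the table. Origin at the centre of its underside. A yellow-painted fence 16 mm tall and 12 mm thick runs along its far (+x) side; an end stop of the same section stands at its right (-y) end. The near and left sides are open.
- corner (a point): the inner corner of the plate, at the height of its top surface, where the tile-side face of the fence (along the plate's y) meets that of the end stop (along the plate's x). Axes as the plate's: tiles in the row lie at negative x and positive y of it.
- tile_blue: blue-glazed square tile with a round orange motif, lying glaze up, 14 mm thick, about 0.25 kg. Hand-cut: its side is somewhere between 84 and 108 mm, unlike the other tiles'. Too wide to grip: push it. Origin at the centre of its underside, x and y along its sides, z up. Starts flat on the plate, its sides up to 20 degrees out of line with the plate's.
- tile_green: pale green-glazed square tile with a round white motif, lying glaze up, 14 mm thick, about 0.25 kg. Hand-cut: its side is somewhere between 84 and 108 mm, unlike the other tiles'. Too wide to grip: push it. Origin at the centre of its underside, x and y along its sides, z up. Starts flat on the plate, its sides up to 20 degrees out of line with the plate's.
- tile_red: rust-red-glazed square tile with a round blue motif, lying glaze up, 14 mm thick, about 0.25 kg. Hand-cut: its side is somewhere between 84 and 108 mm, unlike the other tiles'. Too wide to grip: push it. Origin at the centre of its underside, x and y along its sides, z up. Starts flat on the plate, its sides up to 20 degrees out of line with the plate's.
- dial (a joint): angle of the thermostat dial, rad, 0 to 3.0, growing clockwise seen from above; stays where it is left. Starts at 0 to 0.3. A black disc, 68 mm across, its top 9 mm above a white box 140 x 140 x 55 mm, carries an upright bar 60 mm long, 16 mm wide, 8 to 35 mm above the box, to be pinched across from above. At 0 the white pointer points 86 degrees left (+y) of the box's x axis.
- mark (a joint): angle of the flat red setting mark on the box's scale, rad, in the same sense and from the same zero as the dial: the dial is right when its value equals this one. 1.7 to 2.6. It is not to be moved.
- dial_grip (a point): on the dial's axis, 28 mm above the box top (83 mm above the table), at the height to grip the bar; its x axis lies along the bar towards the white pointer, its y axis across the bar.
- dial_pointer (a point): the tip of the dial's white pointer line, 42 mm from the dial's axis.
- mark_tip (a point): the inner tip of the red mark, also 42 mm from the dial's axis.
- mug: white mug, 76 mm across, 85 mm tall; bystander, origin at the centre of its underside
- bowl_blue: blue bowl, 100 mm across, 55 mm tall; bystander, origin at the centre of its underside
- bowl_clay: terracotta bowl, 100 mm across, 55 mm tall; bystander, origin at the centre of its underside
- brush: glazing brush, 190 mm long, lying on the table; bystander, origin on its underside
Not all that is in view belongs to the job. Leave any pink or purple look-alike of the tile_blue alone.

How it is judged:
At the end, for the whole second after the job is handed in: The three tiles lie flat and still in one row, any order: each within 3 mm of the fence and 2 degrees of parallel to it, the gaps along the row (end stop included) adding up to 5 mm at most; the dial's pointer tip is within 5 mm (7 degrees) of the red mark's tip (x of tile_blue in the frame of corner between -0.047 and -0.041 m and y of tile_blue in the frame of corner between 0.041 and 0.249 m and z of tile_blue in the frame of corner between -0.003 and 0.003 m and (angle between the x axis of tile_blue and the x axis of corner, either way round below 0.035 rad or angle between the x axis of tile_blue and the y axis of corner, either way round below 0.035 rad) and angle between each of tile_blue, tile_green, tile_red's own z axis and vertical below 0.05 rad and linear speed of each of tile_blue, tile_green, tile_red below 0.01 m/s and x of tile_green in the frame of corner between -0.051 and -0.045 m and y of tile_green in the frame of corner between 0.045 and 0.245 m and z of tile_green in the frame of corner between -0.003 and 0.003 m and (angle between the x axis of tile_green and the x axis of corner, either way round below 0.035 rad or angle between the x axis of tile_green and the y axis of corner, either way round below 0.035 rad) and x of tile_red in the frame of corner between -0.055 and -0.049 m and y of tile_red in the frame of corner between 0.049 and 0.241 m and z of tile_red in the frame of corner between -0.003 and 0.003 m and (angle between the x axis of tile_red and the x axis of corner, either way round below 0.035 rad or angle between the x axis of tile_red and the y axis of corner, either way round below 0.035 rad) and horizontal distance between dial_pointer and mark_tip below 0.005 m and velocity of joint dial below 0.05 rad/s); the robot touches nothing.
It fails at once if the gripper presses a tile with more than 30 N (contact force between the fingers and tile_blue above 30 N or contact force between the fingers and tile_green above 30 N or contact force between the fingers and tile_red above 30 N).
It fails at once if the mug, a bowl or the brush is moved by more than 30 mm (distance of any of mug, bowl_blue, bowl_clay, brush from where it was at the start of the episode above 0.03 m).
It also fails if it takes over 67 s, if anything falls off the work surface, if the arm or the gripper's body presses on something with over 40 N, if the wrist force passes 120 N, or if a joint passes its speed limit or range.

ROBOT

A 6-joint arm with a two-finger parallel gripper is mounted at the origin on the work surface. World frame = base frame: x ahead of the robot, y to its left, z up, the work surface at z = 0. Lengths are in m, angles in rad, forces in N, time in s.
With the tool pointing down it reaches from about 0.3 to 1 m from the base axis. Payload 5.1 kg.
Tool frame: the origin (TCP) lies at the very end of the fingers, on their centre line; the grasp point (between the pads) lies 19 mm behind it; z points along the fingers, y is the line along which they close (so a half turn about z gives the same grasp; the last joint's range is limited). The gripper opens to 95 mm and grips with 3 to 60 N. Pads are 20 mm wide; open, the fingers measure 119 mm over their backs; the gripper's body (75 mm by 180 mm) begins 59 mm behind the grasp point.
Start: joints at [-1.28, 0.124, 1.65, -0, 1.367, -0.083], TCP at [0.237, -0.605, 0.215] pointing down, gripper open.
Joint ranges: [-2.61, 2.61], [-1.02, 2.33], [0.03, 2.71], [-1.35, 4.49], [0.32, 2.68], [-2.91, 2.91]. Speed limits (rad/s): [2.57, 2.57, 3.14, 3.14, 3.14, 3.14].

INTERFACE

Orientations are given as a unit quaternion [x, y, z, w].
In Python, from plant import r gives the robot as it stands.
- The arm moves only by the tool servo_tool, never from a script. Its argument "commands" is a list of rows, each a list of 7 numbers: the shift along the tool's x, y, z in units of 40 mm (1.0 is 40 mm), then the turn, a rotation vector about the tool's x, y, z in degrees, then the closure, from 0 (fully open) to 1 (shut). In form: [[x, y, z, ax, ay, az, grip], ...]. A call has 1 to 20 rows; each row shifts and turns the commanded pose from where the row before left it, along the tool's axes as they then stand; what a row does not reach is not made up. A row lasts 1/12 s, in which the tool goes at most 41.7 mm and 7.16 degrees, less where a joint would pass 70% of its speed; a pose out of reach is approached as far as the arm can. A call is refused whole if a number of a shift passes 1 or a number of a turn 7.16, either way. A call with a gripper value outside its range is refused whole. The fingers move at their own pace and stop on an object; "squeeze" is the grip in N (left out, the last holds). Time passes only in rows, so rows that do not move let the fingers close. It gives the time, the measured TCP pose, the force, the opening and the grip force at its end, in the units of the state.
- r.get_obs(): the state, without advancing time (a new reading comes with each control period).
- r.grab_frame(name): name is "scene" or "top" or "wrist"; returns (picture, depth): 384x512x3 uint8, blue, green, red; 384x512 float32, m along the optical axis (not along the pixel's ray), 0 where there is no reading.
- r.get_calibration(name): a dict with "camera_matrix" (3x3 intrinsics, pixels), "rvec" (rotation vector, rad) and "tvec" (3), from world to camera coordinates, as OpenCV has them. Camera axes: x right, y down, z forward; pixel columns grow to the right and rows downward; lengths in m; the calibration is good to about 2 mm. A picture is of the moment at which its call begins: read the wrist's pose just before it. get_calibration takes no time and is no camera call; for the wrist camera it gives the pose at the moment of the call.
- r.job_done(): hands the job in; it is judged then, once.
The state is a dict: "t": time; "qpos": joint angles; "qd": joint speeds; "joint_torque": joint torques, N m; "eef_pos": TCP position; "tcp_rot": TCP orientation; "ft_force": force on the tool from outside, world axes, zero at the start; "torque": the same for the moment, N m; "grip_width": finger opening in m; "finger_force": force on a finger pad.
Only numpy, scipy, OpenCV 4.12 (cv2) and the standard library are available. Lean on these libraries where they do the work, as an engineer would, in place of code of your own. Each camera call takes 0.05 s, during which the arm holds its last target. There are 200 camera calls.

## Working session

There is one attempt and no reset: what is moved stays moved. The work goes in short steps, Python scripts to look and compute and a tool call to move; the robot and the scene stay as the last step left them, time stands still between calls to the robot, and variables do not carry over. Pictures are saved under pics/ and viewed, at most 10 in all, crops included, and the job is handed in when it is done.

Besides the shell and the picture viewer there is one more tool, called after ">>>" in YAML: its name, and indented under it one key for each argument. servo_tool: Moves the arm, as the interface text tells. Its arguments: {"type":"object","properties":{"commands":{"type":"array"},"squeeze":{"type":"number"}},"required":["commands"]}

```bash
mkdir -p pics; ls; python3 - <<'E'
from plant import r
import cv2,numpy as np
o=r.get_obs();print({k:np.round(v,3).tolist() for k,v in o.items()})
for n in("top","scene"):
    p,d=r.grab_frame(n);cv2.imwrite(f"pics/{n}0.png",p);np.save(f"pics/{n}0.npy",d)
    c=r.get_calibration(n);print({k:np.round(v,3).tolist() for k,v in c.items()})
E
```

```text
pics
{'t': 0.0, 'qpos': [-1.28, 0.124, 1.652, 0.0, 1.367, -0.083], 'qd': [0.0, -0.001, -0.001, 0.0, -0.001, 0.001], 'joint_torque': [-0.002, -41.761, -35.993, 0.077, 0.049, -0.0], 'eef_pos': [0.237, -0.605, 0.213], 'tcp_rot': [0.983, 0.186, -0.0, -0.001], 'ft_force': [-0.038, -0.068, 0.114], 'torque': [-0.009, 0.064, -0.021], 'finger_force': 0.0, 'grip_width': 0.095}
{'camera_matrix': [[452.011, 0.0, 258.554], [0.0, 452.011, 191.599], [0.0, 0.0, 1.0]], 'rvec': [2.112, -2.122, 0.167], 'tvec': [0.006, 0.564, 1.356]}
{'camera_matrix': [[353.498, 0.0, 253.39], [0.0, 353.498, 189.326], [0.0, 0.0, 1.0]], 'rvec': [1.828, 1.891, -0.612], 'tvec': [0.031, -0.374, 1.428]}
```

View pics/top0.png

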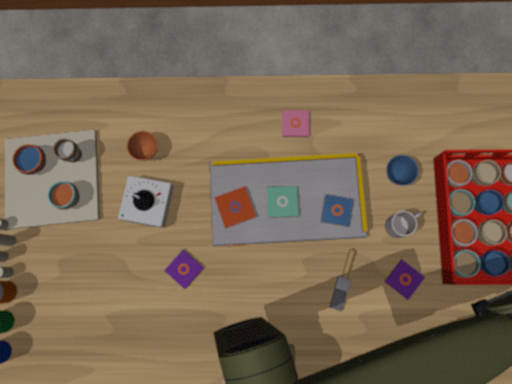

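View pics/scene0.png

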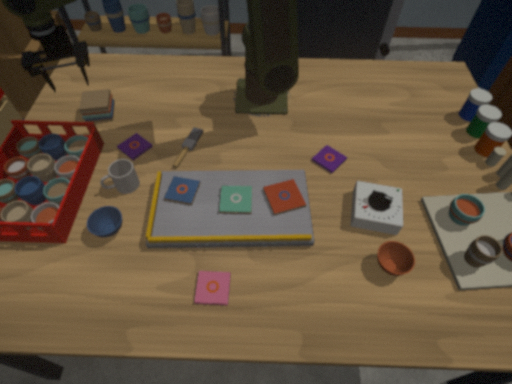

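The top view shows the plate with its fence along the top (row ~158) and its end stop at the right (col ~362). On it are red (236,207), green (283,201) and blue (338,210). The dial box is at (145,201).

```bash
cat > h.py <<'E'
from plant import r
import cv2,numpy as np
from scipy.spatial.transform import Rotation as R
def cal(n):
    c=r.get_calibration(n);Rm=cv2.Rodrigues(np.array(c["rvec"],float))[0]
    return np.array(c["camera_matrix"]),Rm,np.array(c["tvec"],float).ravel()
def w(px,z,C):
    K,Rm,t=C;px=np.atleast_2d(np.asarray(px,float))
    ray=np.c_[px,np.ones(len(px))]@np.linalg.inv(K).T@Rm
    o=-Rm.T@t
    return (o+ray*((z-o[2])/ray[:,2])[:,None])[:,:2]
def hsvmask(p,lo,hi):
    return cv2.inRange(cv2.cvtColor(p,cv2.COLOR_BGR2HSV),np.array(lo),np.array(hi))
COL=dict(red=[(2,140,60),(14,255,255)],green=[(60,40,80),(90,160,255)],blue=[(98,90,50),(112,255,200)])
def tiles(p,C,roi=None,z=.048):
    out={}
    for n,(lo,hi) in COL.items():
        m=hsvmask(p,lo,hi)
        if roi is not None:
            k=np.zeros_like(m);a,b,c,d=roi;k[b:d,a:c]=255;m&=k
        cs=cv2.findContours(m,cv2.RETR_EXTERNAL,cv2.CHAIN_APPROX_NONE)[0]
        if not cs: continue
        c=max(cs,key=cv2.contourArea)
        q=w(c.reshape(-1,2),z,C)
        rc=cv2.minAreaRect((q*1000).astype(np.float32))
        out[n]=(np.round(rc[0],1),np.round(rc[1],1),round((rc[2]+45)%90-45,1))
    return out
E
python3 - <<'E'
from h import *
p=cv2.imread("pics/top0.png");d=np.load("pics/top0.npy");C=cal("top")
print("mm",tiles(p,C,(205,150,375,250)))
hs=cv2.cvtColor(p,cv2.COLOR_BGR2HSV)
for q in[(236,190),(283,190),(338,198),(300,158),(363,200)]:print(q,hs[q[1],q[0]],d[q[1],q[0]])
y=hsvmask(p,(22,150,80),(32,255,255));y[:145]=0;y[250:]=0;y[:,:200]=0;y[:,380:]=0
ys,xs=np.nonzero(y)
import collections
# fence lower edge per column, stop left edge per row
fe=[(c,np.nonzero(y[:175,c])[0].max()+.5) for c in range(220,350) if y[:175,c].any()]
se=[(np.nonzero(y[rr,340:])[0].min()+340-.5,rr) for rr in range(170,228) if y[rr,340:].any()]
for n,e in(("fence",fe),("stop",se)):
    q=w(e,.034,C)
    L=cv2.fitLine(q.astype(np.float32),cv2.DIST_HUBER,0,.001,.001).ravel();print(n,L,np.degrees(np.arctan2(L[1],L[0])))
big=cv2.resize(p[150:260,110:380],None,fx=2.9,fy=2.9,interpolation=cv2.INTER_CUBIC)
cv2.imwrite("pics/c.png",cv2.resize(p[170:232,114:178],None,fx=9,fy=9,interpolation=cv2.INTER_CUBIC))
print("dial ctr px->",w([(144,200)],.064,C))
E
```

```text
mm {'red': (array([518.1,  76.8]), array([98.7, 99.6]), 20.2), 'green': (array([535.1, -71. ]), array([95.8, 94.3]), -0.3), 'blue': (array([ 506.2, -238. ]), array([83.9, 82.9]), -10.9)}
(236, 190) [  7 178 139] 1.4100591
(283, 190) [ 79  91 137] 1.4120102
(338, 198) [105 138 111] 1.3988719
(300, 158) [ 25 255 159] 1.4215951
(363, 200) [ 24 219 156] 1.3960106
fence [ 0.05148121 -0.998674    0.66760343 -0.07946403] -87.049034
stop [ 0.99882734  0.04841375  0.54374075 -0.31212246] 2.7749884
dial ctr px-> [[0.53817464 0.35707788]]
```

View pics/c.png

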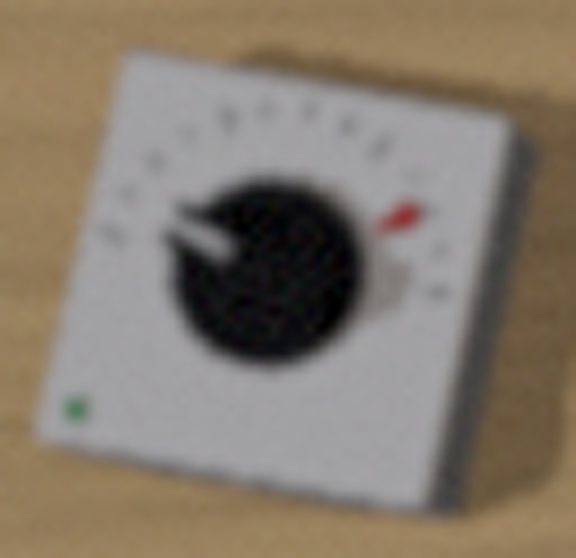

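The crop shows the dial centre near (270,270), the pointer tip near (165,228), and the inner tip of the red mark near (380,228). I'll do the tiles first, starting by moving behind the blue one.

>>> servo_tool:
  commands:
    - [0,0,0,0,0,6.2,0.47]
    - [0,0,0,0,0,6.2,0.47]
    - [0,0,0,0,0,6.2,0.47]
    - [0.47,-0.8,0.1,0,0,0,0.47]
    - [0.47,-0.8,0.1,0,0,0,0.47]
    - [0.47,-0.8,0.1,0,0,0,0.47]
    - [0.47,-0.8,0.1,0,0,0,0.47]
    - [0.47,-0.8,0.1,0,0,0,0.47]
    - [0.47,-0.8,0.1,0,0,0,0.47]
    - [0.47,-0.8,0.1,0,0,0,0.47]
    - [0.47,-0.8,0.1,0,0,0,0.47]
    - [0.47,-0.8,0.1,0,0,0,0.47]
    - [0.47,-0.8,0.1,0,0,0,0.47]
    - [0.47,-0.8,0.1,0,0,0,0.47]
    - [0,0,0.6,0,0,0,0.47]
    - [0,0,0.6,0,0,0,0.47]
    - [0,0,0.6,0,0,0,0.47]
    - [0,0,0.6,0,0,0,0.47]
    - [0,0,0,0,0,0,0.47]

```text
t: 1.68
eef_pos: [0.4229, -0.2405, 0.069]
tcp_rot: [1.0, 0.025, -0.004, -0.003]
ft_force: [0.1, 0.8, 0.6]
grip_width: 0.0503
finger_force: 0.0
```

```bash
cat >> h.py <<'E'
U=np.array([np.cos(.050),np.sin(.050)]);V=np.array([-U[1],U[0]]);CO=np.array([.679,-.3055])
def st():
    o=r.get_obs();e=np.array(o["eef_pos"]);X=R.from_quat(o["tcp_rot"]).as_matrix()
    print("t%.2f"%o["t"],"pos",np.round(e*1000,1),"uv",np.round([(e[:2]-CO)@U*1000,(e[:2]-CO)@V*1000],1),"yaw %.2f"%np.degrees(np.arctan2(X[1,0],X[0,0])),"tilt",np.round(X[2,:2],4),"F",np.round(o["ft_force"],2),"w %.4f"%o["grip_width"],"q",np.round(o["qpos"],2))
def uv(c):
    c=np.asarray(c)/1000-CO;return np.round([c@U*1000,c@V*1000],1)
E
python3 - <<'E'
from h import *
st()
p,d=r.grab_frame("wrist");cv2.imwrite("pics/w1.png",p)
C=cal("wrist");
for z in(.048,.044):print({k:(uv(v[0]),v[1],v[2]) for k,v in tiles(p,C,z=z).items()})
p=cv2.imread("pics/top0.png");print({k:(uv(v[0]),v[1],v[2]) for k,v in tiles(p,cal("top"),(205,150,375,250)).items()})
E
```

```text
t1.68 pos [ 422.9 -240.5   69. ] uv [-252.5   77.7] yaw 2.84 tilt [-0.0084 -0.0066] F [0.13 0.76 0.59] w 0.0503 q [-0.63 -0.09  2.13 -0.    1.12  0.89]
{'red': (array([-167.6,   74.5]), array([33.1, 33.1]), 2.9), 'green': (array([-154.2,  200.9]), array([18.2, 54.2]), -8.4), 'blue': (array([-170.8,   59.7]), array([56.8, 86.8]), -11.3)}
{'red': (array([-167.5,   74.5]), array([33.7, 33.8]), 2.9), 'green': (array([-153.7,  203.4]), array([18.6, 55.3]), -8.4), 'blue': (array([-170.7,   59.4]), array([58. , 88.6]), -11.3)}
{'red': (array([-141.6,  389.9]), array([98.7, 99.6]), 20.2), 'green': (array([-132. ,  241.4]), array([95.8, 94.3]), -0.3), 'blue': (array([-169.2,   76.1]), array([83.9, 82.9]), -10.9)}
```

View pics/w1.png

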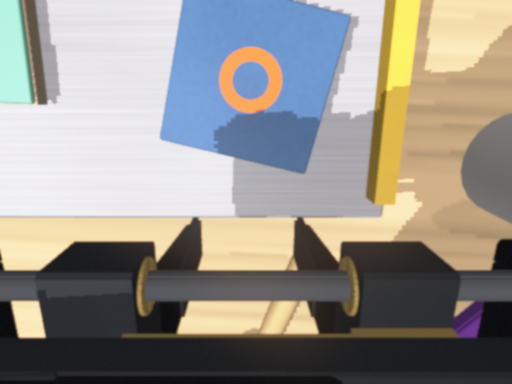

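The wrist view shows blue centred ahead of the fingers, with its motif at (250,80). The motif gives uv (-167,75), which agrees with the top view. Next I descend and push.

>>> servo_tool:
  commands:
    - [0,0.05,0.36,0,0,0,0.47]
    - [0,0,0.36,0,0,0,0.47]
    - [0,0,0,0,0,0,0.47]
    - [0.2,0,0,0,0,0,0.47]
    - [0.2,0,0,0,0,0,0.47]
    - [0.1,0,0,0,0,0,0.47]
    - [0.1,0,0,0,0,0,0.47]
    - [0.1,0,0,0,0,0,0.47]
    - [0.1,0,0,0,0,0,0.47]
    - [0.1,0,0,0,0,0,0.47]
    - [0.1,0,0,0,0,0,0.47]
    - [0.1,0,0,0,0,0,0.47]

```text
t: 2.73
eef_pos: [0.4708, -0.2442, 0.0482]
tcp_rot: [1.0, 0.025, -0.001, 0.001]
ft_force: [-8.3, -0.8, 9.6]
grip_width: 0.0507
finger_force: 5.3
```

```bash
python3 -c "
from h import *
st()"
```

```text
t2.73 pos [ 470.8 -244.2   48.2] uv [-204.9   71.6] yaw 2.88 tilt [-0.0021  0.0017] F [-8.28 -0.8   9.59] w 0.0507 q [-0.58  0.03  2.05 -0.    1.06  0.94]
```

>>> servo_tool:
  commands:
    - [0,0,-0.5,0,0,0,0.47]
    - [-0.5,0,0,0,0,0,0.47]
    - [-0.7,0,0,0,0,0,0.47]
    - [0,0,0,0,0,0,0.47]
    - [0,0,0,0,0,0,0.47]

```text
t: 3.15
eef_pos: [0.4228, -0.2457, 0.0664]
tcp_rot: [1.0, 0.024, 0.001, 0.0]
ft_force: [0.5, 0.0, 0.3]
grip_width: 0.0501
finger_force: 0.0
```

```bash
python3 - <<'E'
from h import *
st()
p,d=r.grab_frame("wrist");cv2.imwrite("pics/w2.png",p);C=cal("wrist")
print({k:(uv(v[0]),v[1],v[2]) for k,v in tiles(p,C).items()})
m=hsvmask(p,(2,140,60),(20,255,255));m[160:]=0;m[:,300:]=0
q=w(np.argwhere(m)[:,::-1].mean(0),.048,C)*1000;print(uv(q[0]))
E
```

```text
t3.15 pos [ 422.8 -245.7   66.4] uv [-252.9   72.6] yaw 2.76 tilt [0.0013 0.0006] F [0.48 0.05 0.25] w 0.0501 q [-0.64 -0.09  2.13  0.    1.1   0.89]
{'red': (array([-161.3,   77.3]), array([32.6, 26.9]), -27.2), 'green': (array([-155.7,  196.8]), array([10.7, 51.8]), -8.1), 'blue': (array([-164.4,   58.2]), array([49. , 82.4]), -10.7)}
[-158.1   75.8]
```

View pics/w2.png

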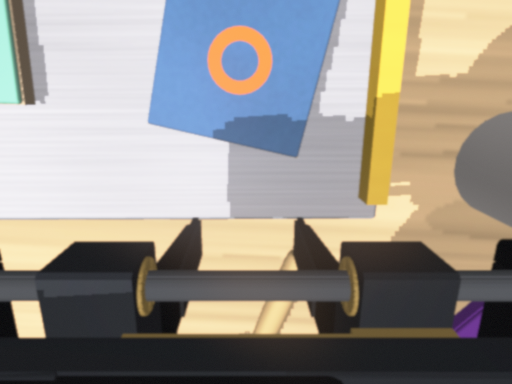

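The fingers rode up over the tile because the height was still settling when I measured it. I'll descend and check z before pushing.

>>> servo_tool:
  commands:
    - [0,0,0.34,0,0,0,0.47]
    - [0,0,0.33,0,0,0,0.47]
    - [0,0,0,0,0,0,0.47]
    - [0,0,0,0,0,0,0.47]
    - [0,0,0,0,0,0,0.47]

```text
t: 3.62
eef_pos: [0.4236, -0.2458, 0.0397]
tcp_rot: [1.0, 0.025, 0.0, 0.0]
ft_force: [0.7, -0.1, -0.2]
grip_width: 0.0505
finger_force: 0.0
```

>>> servo_tool:
  commands:
    - [0.2,0,0,0,0,0,0.47]
    - [0.2,0,0,0,0,0,0.47]
    - [0.1,0,0,0,0,0,0.47]
    - [0.1,0,0,0,0,0,0.47]
    - [0.1,0,0,0,0,0,0.47]
    - [0.1,0,0,0,0,0,0.47]
    - [0.1,0,0,0,0,0,0.47]
    - [0.1,0,0,0,0,0,0.47]
    - [0.1,0,0,0,0,0,0.47]
    - [0.1,0,0,0,0,0,0.47]
    - [0.1,0,0,0,0,0,0.47]
    - [0.1,0,0,0,0,0,0.47]

```text
t: 4.62
eef_pos: [0.479, -0.2428, 0.039]
tcp_rot: [1.0, 0.025, 0.0, 0.0]
ft_force: [-1.8, -1.7, 1.5]
grip_width: 0.0501
finger_force: 0.9
```

```bash
python3 - <<'E'
from h import *
st()
p,d=r.grab_frame("wrist");cv2.imwrite("pics/w3.png",p);C=cal("wrist")
print({k:(uv(v[0]),v[1],v[2]) for k,v in tiles(p,C).items()})
m=hsvmask(p,(2,140,60),(20,255,255));m[160:]=0;m[:,300:]=0
q=w(np.argwhere(m)[:,::-1].mean(0),.048,C)*1000;print(uv(q[0]))
E
```

```text
t4.62 pos [ 479.  -242.8   39. ] uv [-196.6   72.6] yaw 2.81 tilt [0.     0.0001] F [-1.83 -1.67  1.47] w 0.0501 q [-0.57  0.05  2.04 -0.    1.05  0.95]
{'red': (array([-139.5,   86. ]), array([33. , 32.7]), 0.0), 'green': (array([-169.7,  195.4]), array([ 2.5, 21.4]), -8.1), 'blue': (array([-139.4,   85.9]), array([85.9, 85. ]), 2.4)}
[-136.3   86.2]
```

>>> servo_tool:
  commands:
    - [0.13,0,0,0,0,0,0.47]
    - [0.13,0,0,0,0,0,0.47]
    - [0.13,0,0,0,0,0,0.47]
    - [0.13,0,0,0,0,0,0.47]
    - [0.13,0,0,0,0,0,0.47]
    - [0.13,0,0,0,0,0,0.47]
    - [0.13,0,0,0,0,0,0.47]
    - [0.13,0,0,0,0,0,0.47]
    - [0.13,0,0,0,0,0,0.47]
    - [0.13,0,0,0,0,0,0.47]
    - [0.13,0,0,0,0,0,0.47]
    - [0.13,0,0,0,0,0,0.47]
    - [0.13,0,0,0,0,0,0.47]
    - [0.13,0,0,0,0,0,0.47]
    - [0.13,0,0,0,0,0,0.47]
    - [0.13,0,0,0,0,0,0.47]
    - [0,0,0,0,0,0,0.47]
    - [0,0,0,0,0,0,0.47]

```text
t: 6.17
eef_pos: [0.5624, -0.2388, 0.0394]
tcp_rot: [1.0, 0.025, 0.0, 0.0]
ft_force: [-0.9, 0.8, -1.1]
grip_width: 0.051
finger_force: 0.0
```

```bash
cat >> h.py <<'E'
def see(n):
    st();p,d=r.grab_frame("wrist");cv2.imwrite(f"pics/{n}.png",p);C=cal("wrist")
    for k,v in tiles(p,C).items():print(k,uv(v[0]),v[1],v[2])
    m=hsvmask(p,(20,180,80),(32,255,255))
    for z in(.034,.05):
        q=w(np.argwhere(m)[::7,::-1],z,C)-CO;u=q@U*1000;v=q@V*1000
        print("yellow z",z,"u pct",np.round(np.percentile(u[v>40],[2,98]),1) if (v>40).any() else "","stop v",np.round(np.percentile(v[u<-40],[2,98]),1) if (u<-40).any() else "")
E
python3 -c "
from h import *
see('w4')"
```

```text
t6.17 pos [ 562.4 -238.8   39.4] uv [-113.1   72.4] yaw 2.83 tilt [0.001  0.0004] F [-0.94  0.84 -1.09] w 0.0510 q [-0.49  0.21  1.87  0.    1.06  1.03]
red [-56.5  86.4] [32.9 32.8] 14.2
green [-108.2  195.7] [10.5 42.9] -7.3
blue [-56.4  86.2] [85.5 85.2] 2.9
yellow z 0.034 u pct  stop v [-0.3 -0.3]
yellow z 0.05 u pct  stop v [6.3 6.3]
```

>>> servo_tool:
  commands:
    - [0.08,0,0,0,0,0,0.47]
    - [0.08,0,0,0,0,0,0.47]
    - [0.08,0,0,0,0,0,0.47]
    - [0.03,0,0,0,0,0,0.47]
    - [0.03,0,0,0,0,0,0.47]
    - [0,0,0,0,0,0,0.47]

```text
t: 6.72
eef_pos: [0.5722, -0.2384, 0.0392]
tcp_rot: [1.0, 0.025, -0.002, -0.0]
ft_force: [-8.1, -0.6, 6.0]
grip_width: 0.05
finger_force: 4.1
```

>>> servo_tool:
  commands:
    - [0.03,0,0,0,0,0,0.47]
    - [0.02,0,0,0,0,0,0.47]
    - [0,0,0,0,0,0,0.47]

```text
t: 6.97
eef_pos: [0.5723, -0.2384, 0.0391]
tcp_rot: [1.0, 0.025, -0.005, -0.0]
ft_force: [-15.4, -0.9, 9.1]
grip_width: 0.0502
finger_force: 7.2
```

>>> servo_tool:
  commands:
    - [-0.2,0,0,0,0,0,0.47]
    - [-0.2,0,-0.3,0,0,0,0.47]
    - [0,0,-0.6,0,0,0,0.47]
    - [-0.4,-0.7,0,0,0,0,0.47]
    - [-0.4,-0.71,0,0,0,0,0.47]
    - [-0.4,-0.71,0,0,0,0,0.47]
    - [-0.4,-0.71,0,0,0,0,0.47]
    - [-0.4,-0.71,0,0,0,0,0.47]
    - [-0.4,-0.71,0,0,0,0,0.47]
    - [0,0,0,0,0,0,0.47]
    - [0,0,0,0,0,0,0.47]

```text
t: 7.88
eef_pos: [0.4553, -0.0727, 0.0751]
tcp_rot: [1.0, 0.026, 0.001, 0.0]
ft_force: [0.7, 0.1, 0.4]
grip_width: 0.0504
finger_force: 0.0
```

```bash
python3 -c "
from h import *
see('w5')
p,d=r.grab_frame('top');cv2.imwrite('pics/t5.png',p)
for k,v in tiles(p,cal('top'),(205,150,375,250)).items():print(k,uv(v[0]),v[1],v[2])
"
```

```text
t7.88 pos [455.3 -72.7  75.1] uv [-211.7  243.7] yaw 2.93 tilt [0.002  0.0002] F [0.74 0.13 0.35] w 0.0504 q [-0.28 -0.17  2.19  0.    1.13  1.24]
red [-137.5  373.8] [97.7 72.8] 19.6
green [-131.6  241.3] [94.2 94.6] 0.8
blue [-141.9  379.1] [10.8 29.7] -8.0
yellow z 0.034 u pct  stop v 
yellow z 0.05 u pct  stop v 
red [-141.5  389.9] [98.7 99.5] 20.3
green [-103.8  241. ] [93.6 38. ] -0.4
blue [-48.4  86.5] [82.2 83.3] 3.0
```

>>> servo_tool:
  commands:
    - [0,0,0.44,0,0,0,0.47]
    - [0,0,0.44,0,0,0,0.47]
    - [0,0,0,0,0,0,0.47]
    - [0,0,0,0,0,0,0.47]
    - [0.15,0,0,0,0,0,0.47]
    - [0.15,0,0,0,0,0,0.47]
    - [0.13,0,0,0,0,0,0.47]
    - [0.13,0,0,0,0,0,0.47]
    - [0.13,0,0,0,0,0,0.47]
    - [0.13,0,0,0,0,0,0.47]
    - [0.13,0,0,0,0,0,0.47]
    - [0,0,0,0,0,0,0.47]

```text
t: 8.98
eef_pos: [0.4948, -0.0718, 0.04]
tcp_rot: [1.0, 0.025, 0.001, -0.0]
ft_force: [0.2, 0.1, 0.2]
grip_width: 0.0506
finger_force: 0.0
```

>>> servo_tool:
  commands:
    - [0.13,0,0,0,0,0,0.47]
    - [0.13,0,0,0,0,0,0.47]
    - [0.13,0,0,0,0,0,0.47]
    - [0.13,0,0,0,0,0,0.47]
    - [0.13,0,0,0,0,0,0.47]
    - [0.13,0,0,0,0,0,0.47]
    - [0.13,0,0,0,0,0,0.47]
    - [0.13,0,0,0,0,0,0.47]
    - [0.13,0,0,0,0,0,0.47]
    - [0.08,0,0,0,0,0,0.47]
    - [0.05,0,0,0,0,0,0.47]
    - [0.05,0,0,0,0,0,0.47]
    - [0,0,0,0,0,0,0.47]

```text
t: 10.07
eef_pos: [0.5478, -0.0693, 0.04]
tcp_rot: [1.0, 0.025, 0.0, 0.0]
ft_force: [-0.2, -0.3, -0.3]
grip_width: 0.0507
finger_force: 0.1
```

>>> servo_tool:
  commands:
    - [0.03,0,0,0,0,0,0.47]
    - [0.03,0,0,0,0,0,0.47]
    - [0,0,0,0,0,0,0.47]

```text
t: 10.32
eef_pos: [0.5499, -0.0691, 0.04]
tcp_rot: [1.0, 0.025, 0.0, 0.0]
ft_force: [-0.9, -0.2, 1.3]
grip_width: 0.0507
finger_force: 0.7
```

>>> servo_tool:
  commands:
    - [0.03,0,0,0,0,0,0.47]
    - [0.03,0,0,0,0,0,0.47]
    - [0,0,0,0,0,0,0.47]

```text
t: 10.57
eef_pos: [0.5524, -0.069, 0.04]
tcp_rot: [1.0, 0.025, 0.0, 0.0]
ft_force: [-1.6, -0.4, 1.8]
grip_width: 0.0504
finger_force: 0.9
```

>>> servo_tool:
  commands:
    - [0.03,0,0,0,0,0,0.47]
    - [0.03,0,0,0,0,0,0.47]
    - [0.03,0,0,0,0,0,0.47]
    - [0,0,0,0,0,0,0.47]

```text
t: 10.9
eef_pos: [0.5554, -0.0689, 0.0399]
tcp_rot: [1.0, 0.025, -0.001, 0.0]
ft_force: [-5.5, -1.1, 4.1]
grip_width: 0.0504
finger_force: 2.5
```

>>> servo_tool:
  commands:
    - [0.03,0,0,0,0,0,0.47]
    - [0.02,0,0,0,0,0,0.47]
    - [0,0,0,0,0,0,0.47]

```text
t: 11.15
eef_pos: [0.5555, -0.0689, 0.0399]
tcp_rot: [1.0, 0.025, -0.003, -0.0]
ft_force: [-11.7, -0.9, 9.4]
grip_width: 0.0505
finger_force: 5.8
```

>>> servo_tool:
  commands:
    - [-0.2,0,0,0,0,0,0.47]
    - [-0.2,0,-0.3,0,0,0,0.47]
    - [0,0,-0.6,0,0,0,0.47]
    - [-0.5,-0.73,0,0,0,0,0.47]
    - [-0.5,-0.74,0,0,0,0,0.47]
    - [-0.5,-0.74,0,0,0,0,0.47]
    - [-0.5,-0.74,0,0,0,0,0.47]
    - [-0.55,-0.74,0,0,0,0,0.47]
    - [0,0,0,0,0,0,0.47]
    - [0,0,0.45,0,0,0,0.47]
    - [0,0,0.43,0,0,0,0.47]
    - [0,0,0,0,0,0,0.47]
    - [0,0,0,0,0,0,0.47]

```text
t: 12.23
eef_pos: [0.4323, 0.0728, 0.0401]
tcp_rot: [1.0, 0.025, -0.0, -0.0]
ft_force: [0.7, 0.1, 1.3]
grip_width: 0.0507
finger_force: 0.0
```

```bash
python3 -c "
from h import *
see('w6')
"
```

```text
t12.23 pos [432.3  72.8  40.1] uv [-227.5  390.2] yaw 2.81 tilt [-0.001  -0.0002] F [0.68 0.09 1.32] w 0.0507 q [ 0.04 -0.18  2.26  0.    1.06  1.57]
red [-142.   389.4] [ 96.9 101.9] 20.0
blue [-153.6  382.9] [1.3 0.3] -40.9
yellow z 0.034 u pct  stop v 
yellow z 0.05 u pct  stop v
```

>>> servo_tool:
  commands:
    - [0.12,0,0,0,0,0,0.47]
    - [0.12,0,0,0,0,0,0.47]
    - [0.12,0,0,0,0,0,0.47]
    - [0.12,0,0,0,0,0,0.47]
    - [0.12,0,0,0,0,0,0.47]
    - [0.12,0,0,0,0,0,0.47]
    - [0.12,0,0,0,0,0,0.47]
    - [0.12,0,0,0,0,0,0.47]
    - [0.12,0,0,0,0,0,0.47]
    - [0.12,0,0,0,0,0,0.47]
    - [0.12,0,0,0,0,0,0.47]
    - [0.12,0,0,0,0,0,0.47]
    - [0.12,0,0,0,0,0,0.47]
    - [0.12,0,0,0,0,0,0.47]
    - [0.12,0,0,0,0,0,0.47]
    - [0.12,0,0,0,0,0,0.47]
    - [0.12,0,0,0,0,0,0.47]
    - [0.12,0,0,0,0,0,0.47]
    - [0.12,0,0,0,0,0,0.47]
    - [0,0,0,0,0,0,0.47]

```text
t: 13.95
eef_pos: [0.5251, 0.0774, 0.0409]
tcp_rot: [1.0, 0.025, 0.001, -0.0]
ft_force: [0.3, 0.0, 0.3]
grip_width: 0.0504
finger_force: 0.0
```

>>> servo_tool:
  commands:
    - [0.05,0,0,0,0,0,0.47]
    - [0.05,0,0,0,0,0,0.47]
    - [0.05,0,0,0,0,0,0.47]
    - [0.03,0,0,0,0,0,0.47]
    - [0,0,0,0,0,0,0.47]

```text
t: 14.37
eef_pos: [0.5313, 0.0778, 0.0407]
tcp_rot: [1.0, 0.025, 0.0, -0.0]
ft_force: [-1.6, 0.3, 1.1]
grip_width: 0.0503
finger_force: 0.7
```

```bash
python3 -c "
from h import *
see('w7')
"
```

```text
t14.37 pos [531.3  77.8  40.7] uv [-128.4  390.2] yaw 2.82 tilt [ 0.0006 -0.    ] F [-1.64  0.32  1.08] w 0.0503 q [0.05 0.05 2.04 0.   1.05 1.57]
red [-64.6 374.6] [101.4 101.2] 2.9
green [-55.3 274.6] [85.5 36.6] 3.0
blue [-75.9 372. ] [ 7.6 22.6] 13.2
yellow z 0.034 u pct  stop v 
yellow z 0.05 u pct  stop v
```

>>> servo_tool:
  commands:
    - [0.05,0,0,0,0,0,0.47]
    - [0.05,0,0,0,0,0,0.47]
    - [0.05,0,0,0,0,0,0.47]
    - [0.03,0,0,0,0,0,0.47]
    - [0.03,0,0,0,0,0,0.47]
    - [0,0,0,0,0,0,0.47]

```text
t: 14.92
eef_pos: [0.5397, 0.0781, 0.0407]
tcp_rot: [1.0, 0.025, 0.0, -0.0]
ft_force: [-2.1, 0.7, 1.1]
grip_width: 0.0505
finger_force: 0.7
```

>>> servo_tool:
  commands:
    - [0.03,0,0,0,0,0,0.47]
    - [0.03,0,0,0,0,0,0.47]
    - [0,0,0,0,0,0,0.47]

```text
t: 15.17
eef_pos: [0.5399, 0.0782, 0.0406]
tcp_rot: [1.0, 0.025, -0.003, 0.0]
ft_force: [-9.6, -1.0, 7.1]
grip_width: 0.0505
finger_force: 4.5
```

>>> servo_tool:
  commands:
    - [-0.2,0,0,0,0,0,0.47]
    - [-0.2,0,-0.3,0,0,0,0.47]
    - [0,0,-0.7,0,0,0,0.47]
    - [0.65,-0.52,0,0,0,0,0.47]
    - [0.65,-0.52,0,0,0,0,0.47]
    - [0.65,-0.52,0,0,0,0,0.47]
    - [0,0,0,0,0,-6.93,0.47]
    - [0,0,0,0,0,-6.93,0.47]
    - [0,0,0,0,0,-6.93,0.47]
    - [0,0,0,0,0,-6.93,0.47]
    - [0,0,0,0,0,-6.93,0.47]
    - [0,0,0,0,0,-6.93,0.47]
    - [0,0,0,0,0,-6.93,0.47]
    - [0,0,0,0,0,-6.93,0.47]
    - [0,0,0,0,0,-6.93,0.47]
    - [0,0,0,0,0,-6.93,0.47]
    - [0,0,0,0,0,-6.93,0.47]
    - [0,0,0,0,0,-6.93,0.47]
    - [0,0,0,0,0,-6.93,0.47]
    - [0,0,0,0,0,0,0.47]

```text
t: 16.83
eef_pos: [0.601, 0.1437, 0.0807]
tcp_rot: [0.688, 0.726, 0.001, 0.001]
ft_force: [0.6, 0.4, 0.2]
grip_width: 0.0503
finger_force: 0.0
```

```bash
python3 -c "
from h import *
see('w8')
p,d=r.grab_frame('top');cv2.imwrite('pics/t8.png',p)
for k,v in tiles(p,cal('top'),(205,150,375,250)).items():print(k,uv(v[0]),v[1],v[2])
"
```

```text
t16.83 pos [601.  143.7  80.7] uv [-55.5 452.6] yaw 93.02 tilt [0.0002 0.0018] F [0.57 0.37 0.22] w 0.0503 q [0.15 0.17 1.83 0.   1.14 0.1 ]
red [-54.8 420.3] [66.7 11.8] 2.8
blue [-55.8 377.2] [31.1 25.2] 2.8
yellow z 0.034 u pct  stop v 
yellow z 0.05 u pct  stop v 
red [-55.7 373.6] [100.9  95.9] 4.1
green [-52.5 244.7] [93.6 94.7] 2.8
blue [-48.3  86.7] [81.9 84. ] 2.6
```

>>> servo_tool:
  commands:
    - [0,0,0.5,0,0,0,0.47]
    - [0,0,0.51,0,0,0,0.47]
    - [0,0,0,0,0,0,0.47]
    - [0,0,0,0,0,0,0.47]
    - [-0.15,0,0,0,0,0,0.47]
    - [-0.15,0,0,0,0,0,0.47]
    - [-0.12,0,0,0,0,0,0.47]
    - [-0.12,0,0,0,0,0,0.47]
    - [-0.12,0,0,0,0,0,0.47]
    - [-0.12,0,0,0,0,0,0.47]
    - [-0.12,0,0,0,0,0,0.47]
    - [-0.12,0,0,0,0,0,0.47]
    - [0,0,0,0,0,0,0.47]

```text
t: 18.02
eef_pos: [0.6027, 0.1017, 0.0403]
tcp_rot: [0.689, 0.725, -0.0, 0.0]
ft_force: [-0.0, -1.0, -0.9]
grip_width: 0.0504
finger_force: 0.0
```

```bash
python3 -c "
from h import *
see('w9')
"
```

```text
t18.02 pos [602.7 101.7  40.3] uv [-55.8 410.5] yaw 92.88 tilt [-0.001   0.0001] F [-0.   -0.97 -0.93] w 0.0504 q [ 0.08  0.21  1.87 -0.    1.07  0.03]
red [-55.7 364.4] [81.  21.5] 3.0
blue [-56.5 358.7] [25.7  7.3] 3.0
yellow z 0.034 u pct  stop v 
yellow z 0.05 u pct  stop v
```

Height is right and red is sliding true. Continuing (about 111 mm left).

>>> servo_tool:
  commands:
    - [-0.12,0,0,0,0,0,0.47]
    - [-0.12,0,0,0,0,0,0.47]
    - [-0.12,0,0,0,0,0,0.47]
    - [-0.12,0,0,0,0,0,0.47]
    - [-0.12,0,0,0,0,0,0.47]
    - [-0.12,0,0,0,0,0,0.47]
    - [-0.12,0,0,0,0,0,0.47]
    - [-0.12,0,0,0,0,0,0.47]
    - [-0.12,0,0,0,0,0,0.47]
    - [-0.12,0,0,0,0,0,0.47]
    - [-0.12,0,0,0,0,0,0.47]
    - [-0.12,0,0,0,0,0,0.47]

```text
t: 19.07
eef_pos: [0.6053, 0.0449, 0.0401]
tcp_rot: [0.689, 0.725, -0.0, -0.0]
ft_force: [-1.0, 2.9, -1.1]
grip_width: 0.0505
finger_force: 1.5
```

>>> servo_tool:
  commands:
    - [-0.12,0,0,0,0,0,0.47]
    - [-0.12,0,0,0,0,0,0.47]
    - [-0.12,0,0,0,0,0,0.47]
    - [-0.12,0,0,0,0,0,0.47]
    - [-0.12,0,0,0,0,0,0.47]
    - [-0.12,0,0,0,0,0,0.47]
    - [-0.08,0,0,0,0,0,0.47]
    - [-0.05,0,0,0,0,0,0.47]
    - [-0.05,0,0,0,0,0,0.47]
    - [0,0,0,0,0,0,0.47]

```text
t: 19.9
eef_pos: [0.6073, 0.009, 0.0402]
tcp_rot: [0.689, 0.725, -0.0, 0.0]
ft_force: [-1.2, 3.1, -1.2]
grip_width: 0.0509
finger_force: 1.6
```

```bash
python3 -c "
from h import *
st()
p,d=r.grab_frame('top');cv2.imwrite('pics/t9.png',p)
for k,v in tiles(p,cal('top'),(205,150,375,250)).items():print(k,uv(v[0]),v[1],v[2])
"
```

```text
t19.90 pos [607.3   9.   40.2] uv [-55.9 317.7] yaw 92.90 tilt [-0.0004 -0.0003] F [-1.17  3.07 -1.22] w 0.0509 q [-0.07  0.2   1.88 -0.    1.06 -0.12]
red [-56.2 233.4] [ 59.4 102.6] -0.5
green [-52.2 152.9] [93.6 94.5] 2.3
blue [-48.6  62. ] [81.7 84.9] 2.3
```

>>> servo_tool:
  commands:
    - [-0.08,0,0,0,0,0,0.47]
    - [-0.08,0,0,0,0,0,0.47]
    - [-0.08,0,0,0,0,0,0.47]
    - [-0.05,0,0,0,0,0,0.47]
    - [-0.03,0,0,0,0,0,0.47]
    - [0,0,0,0,0,0,0.47]

```text
t: 20.45
eef_pos: [0.6079, -0.0035, 0.0402]
tcp_rot: [0.689, 0.725, -0.0, -0.0]
ft_force: [-2.1, 3.1, -2.1]
grip_width: 0.0506
finger_force: 1.9
```

>>> servo_tool:
  commands:
    - [-0.03,0,0,0,0,0,0.47]
    - [-0.03,0,0,0,0,0,0.47]
    - [-0.03,0,0,0,0,0,0.47]
    - [0,0,0,0,0,0,0.47]

```text
t: 20.78
eef_pos: [0.608, -0.0061, 0.0401]
tcp_rot: [0.689, 0.725, 0.0, -0.001]
ft_force: [-2.0, 6.3, -2.0]
grip_width: 0.0506
finger_force: 3.5
```

>>> servo_tool:
  commands:
    - [-0.03,0,0,0,0,0,0.47]
    - [-0.03,0,0,0,0,0,0.47]
    - [0,0,0,0,0,0,0.47]

```text
t: 21.03
eef_pos: [0.608, -0.0063, 0.04]
tcp_rot: [0.689, 0.725, 0.002, -0.002]
ft_force: [-1.9, 14.2, -0.9]
grip_width: 0.0504
finger_force: 6.9
```

>>> servo_tool:
  commands:
    - [0.2,0,0,0,0,0,0.47]
    - [0.2,0,-0.5,0,0,0,0.47]
    - [0,0,-0.9,0,0,0,0.2]
    - [0,0,-0.9,0,0,0,0]
    - [0,0,-0.9,0,0,0,0]
    - [0.88,-0.13,-0.1,0,0,0,0]
    - [0.88,-0.13,-0.1,0,0,0,0]
    - [0.88,-0.13,-0.1,0,0,0,0]
    - [0.88,-0.13,-0.1,0,0,0,0]
    - [0.88,-0.13,-0.1,0,0,0,0]
    - [0.88,-0.13,-0.1,0,0,0,0]
    - [0.88,-0.13,-0.1,0,0,0,0]
    - [0.88,-0.13,-0.1,0,0,0,0]
    - [0.88,-0.13,-0.1,0,0,0,0]
    - [0.88,-0.13,-0.1,0,0,0,0]
    - [0,0,0,0,0,0,0]
    - [0,0,0,0,0,0,0]

```text
t: 22.45
eef_pos: [0.5385, 0.3568, 0.2095]
tcp_rot: [0.688, 0.726, 0.001, 0.002]
ft_force: [1.6, -1.3, 0.5]
grip_width: 0.0951
finger_force: 0.0
```

```bash
python3 - <<'E'
from h import *
st()
p,d=r.grab_frame('top');cv2.imwrite('pics/t10.png',p)
for k,v in tiles(p,cal('top'),(205,150,375,250)).items():print(k,uv(v[0]),v[1],v[2])
p,d=r.grab_frame('wrist');cv2.imwrite('pics/w10.png',p)
E
```

```text
t22.45 pos [538.5 356.8 209.5] uv [-107.2  668.5] yaw 93.09 tilt [-0.0008  0.004 ] F [ 1.63 -1.25  0.45] w 0.0951 q [ 0.5   0.12  1.67 -0.    1.35  0.45]
red [-56.7 238.8] [101.3  98.6] 2.8
green [-52.3 138. ] [94.  94.9] 3.0
blue [-48.4  48.1] [81.9 82.8] 2.6
```

View pics/w10.png

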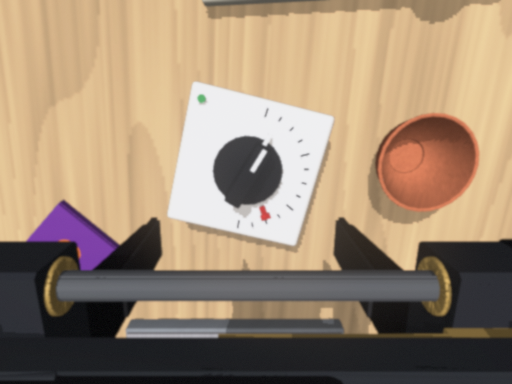

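```bash
python3 - <<'E'
import cv2
p=cv2.imread('pics/w10.png')
cv2.imwrite('pics/c10.png',cv2.resize(p[110:230,190:310],None,fx=5,fy=5,interpolation=cv2.INTER_CUBIC))
E
```

```text
(no output)
```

View pics/c10.png

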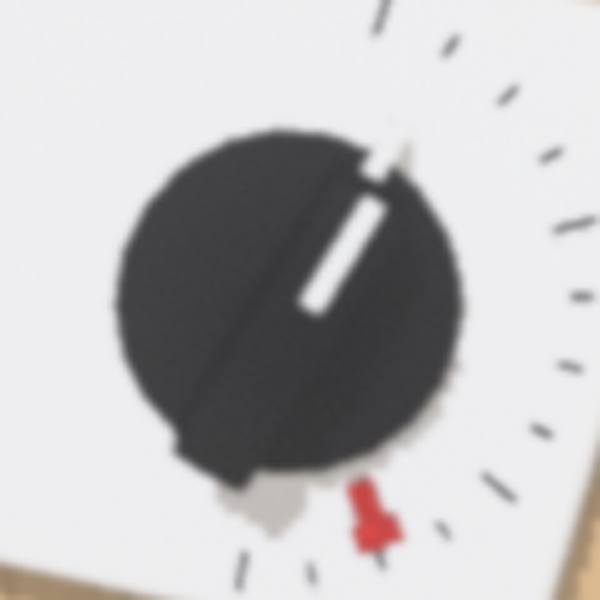

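```bash
python3 - <<'E'
from h import *
C=cal('wrist')
f=lambda c,z:w([(190+c[0]/5-.4,110+c[1]/5-.4)],z,C)[0]
ax=f((290,300),.064);print("axis disc",ax)
bc=[w([q],.055,C)[0] for q in[(193,82),(333,116),(297,246),(168,216)]];print("box ctr",np.mean(bc,0))
a,b=f((312,305),.090),f((375,200),.090);mt=f((360,482),.055);pt=f((395,145),.064)
an=lambda v:np.degrees(np.arctan2(v[1],v[0]))
print("strip",an(b-a),"start rel axis",a-ax,"tip",an(pt-ax),np.hypot(*(pt-ax)),"mark",an(mt-ax),np.hypot(*(mt-ax)))
e=bc[0]-bc[3];print("box sides",[round(an(bc[i]-bc[(i+1)%4]),1) for i in range(4)])
o=r.get_obs();X=R.from_quat(o["tcp_rot"]).as_matrix();d=np.r_[ax,0.083-.019]-o["eef_pos"];print("tool shift units",(X.T@d)/.04);st()
E
```

```text
axis disc [0.53940713 0.36102039]
box ctr [0.53971235 0.36000778]
strip 62.697060644784905 start rel axis [0.00356872 0.00485308] tip 59.404567917081266 0.03563796051561458 mark -67.27277634249586 0.042309491532428196
box sides [np.float64(169.8), np.float64(80.8), np.float64(-11.1), np.float64(-100.4)]
tool shift units [0.16003946 0.02209882 3.61560387]
t22.55 pos [538.6 354.7 208.6] uv [-107.3  666.4] yaw 92.90 tilt [-0.0011  0.0019] F [-1.   -0.13  0.31] w 0.0949 q [ 0.5   0.12  1.67 -0.    1.36  0.45]
```

The crop shows the pointer strip running from (312,305) to (375,200) and the mark tip at (360,482). That puts the pointer at about 62° and the mark at about -67°. I'll align the gripper with the bar first, because joint 6 needs the half-turned grasp.

>>> servo_tool:
  commands:
    - [0.16,0.02,0,0,0,0,0]
    - [0,0,0,0,0,-7.1,0]
    - [0,0,0,0,0,-7.1,0]
    - [0,0,0,0,0,-7.1,0]
    - [0,0,0,0,0,-7.1,0]
    - [0,0,0,0,0,-7.1,0]
    - [0,0,0,0,0,-7.1,0]
    - [0,0,0,0,0,-7.1,0]
    - [0,0,0,0,0,-7.1,0]
    - [0,0,0,0,0,-7.1,0]
    - [0,0,0,0,0,-7.1,0]
    - [0,0,0,0,0,-7.1,0]
    - [0,0,0,0,0,-7.1,0]
    - [0,0,0,0,0,-7.1,0]
    - [0,0,0,0,0,-7.1,0]
    - [0,0,0,0,0,-7.1,0]
    - [0,0,0,0,0,-7.1,0]
    - [0,0,0,0,0,-7.1,0]
    - [0,0,0,0,0,-7.1,0]
    - [0,0,0,0,0,-7.1,0]

```text
t: 24.22
eef_pos: [0.539, 0.3607, 0.2082]
tcp_rot: [-0.407, 0.913, -0.0, 0.0]
ft_force: [-0.5, -0.1, 0.3]
grip_width: 0.095
finger_force: 0.0
```

>>> servo_tool:
  commands:
    - [0,0,0.6,0,0,-7.1,0]
    - [0,0,0.6,0,0,-7.1,0]
    - [0,0,0.6,0,0,0,0]
    - [0,0,0.6,0,0,0,0]
    - [0,0,0,0,0,0,0]
    - [0,0,0,0,0,0,0]
    - [0,0,0,0,0,0,0]

```text
t: 24.8
eef_pos: [0.5394, 0.3618, 0.1138]
tcp_rot: [-0.515, 0.857, -0.0, 0.001]
ft_force: [0.4, -0.0, -0.2]
grip_width: 0.0955
finger_force: 0.0
```

```bash
python3 -c "
from h import *
st()
o=r.get_obs();X=R.from_quat(o['tcp_rot']).as_matrix();d=np.r_[.5396,.3606,.070]-o['eef_pos'];print((X.T@d)/.04)"
```

```text
t24.80 pos [539.4 361.8 113.8] uv [-106.1  673.4] yaw -118.05 tilt [-0.0016 -0.0013] F [ 0.37 -0.01 -0.24] w 0.0955 q [ 0.51  0.2   1.74 -0.    1.2  -2.14]
[ 0.02457299 -0.01693945  1.09429463]
```

>>> servo_tool:
  commands:
    - [0.02,-0.02,0.5,0,0,0,0]
    - [0,0,0.59,0,0,0,0]
    - [0,0,0,0,0,0,0]
    - [0,0,0,0,0,0,0.5]
    - [0,0,0,0,0,0,1]
    - [0,0,0,0,0,0,1]
    - [0,0,0,0,0,0,1]
    - [0,0,0,0,0,0,1]
    - [0,0,0,0,0,0,1]
    - [0,0,0,0,0,0,1]
    - [0,0,0,0,0,0,1]
    - [0,0,0,0,0,0,1]
  squeeze: 12

```text
t: 25.8
eef_pos: [0.5385, 0.3608, 0.0687]
tcp_rot: [-0.515, 0.857, 0.0, -0.0]
ft_force: [0.1, -0.7, -0.0]
grip_width: 0.0403
finger_force: 0.0
```

>>> servo_tool:
  commands:
    - [0,0,0,0,0,0,1]
    - [0,0,0,0,0,0,1]
    - [0,0,0,0,0,0,1]
    - [0,0,0,0,0,0,1]
    - [0,0,0,0,0,0,1]
    - [0,0,0,0,0,0,1]

```text
t: 26.3
eef_pos: [0.5388, 0.3607, 0.0686]
tcp_rot: [-0.515, 0.857, -0.0, 0.0]
ft_force: [2.0, -1.1, -0.6]
grip_width: 0.016
finger_force: 12.0
```

Gripped: the opening is 16 mm. Turn by about 129° clockwise.

>>> servo_tool:
  commands:
    - [0,0,0,0,0,6.8,1]
    - [0,0,0,0,0,6.8,1]
    - [0,0,0,0,0,6.8,1]
    - [0,0,0,0,0,6.8,1]
    - [0,0,0,0,0,6.8,1]
    - [0,0,0,0,0,6.8,1]
    - [0,0,0,0,0,6.8,1]
    - [0,0,0,0,0,6.8,1]
    - [0,0,0,0,0,6.8,1]
    - [0,0,0,0,0,6.8,1]
    - [0,0,0,0,0,6.8,1]
    - [0,0,0,0,0,6.8,1]
    - [0,0,0,0,0,6.8,1]
    - [0,0,0,0,0,6.8,1]
    - [0,0,0,0,0,6.8,1]
    - [0,0,0,0,0,6.8,1]
    - [0,0,0,0,0,6.8,1]
    - [0,0,0,0,0,6.8,1]
    - [0,0,0,0,0,6.8,1]
    - [0,0,0,0,0,0,1]

```text
t: 27.97
eef_pos: [0.5388, 0.3604, 0.0686]
tcp_rot: [0.554, 0.832, -0.0, 0.0]
ft_force: [1.5, -2.1, -0.4]
grip_width: 0.0158
finger_force: 12.0
```

```bash
python3 -c "
from h import *
st()"
```

```text
t27.97 pos [538.8 360.4  68.6] uv [-106.8  672.1] yaw 112.69 tilt [-0.0009 -0.    ] F [ 1.47 -2.08 -0.43] w 0.0158 q [ 0.51  0.25  1.77 -0.    1.13  0.11]
```

>>> servo_tool:
  commands:
    - [0,0,0,0,0,0,0]
    - [0,0,0,0,0,0,0]
    - [0,0,0,0,0,0,0]
    - [0,0,0,0,0,0,0]
    - [0,0,0,0,0,0,0]
    - [0,0,-0.4,0,0,0,0]
    - [0,0,-0.6,0,0,0,0]
    - [0,0,-0.9,0,0,0,0]
    - [0,0,-0.9,0,0,0,0]
    - [0,0,-0.9,0,0,0,0]
    - [0,0,0,0,0,0,0]
    - [0,0,0,0,0,0,0]

```text
t: 28.97
eef_pos: [0.5401, 0.3619, 0.2208]
tcp_rot: [0.553, 0.833, 0.003, 0.002]
ft_force: [0.2, -0.4, -0.2]
grip_width: 0.0907
finger_force: 0.0
```

```bash
python3 - <<'E'
from h import *
st()
p,d=r.grab_frame('wrist');cv2.imwrite('pics/w11.png',p)
a=cv2.resize(p[90:240,180:330],None,fx=3,fy=3,interpolation=cv2.INTER_CUBIC)
p,d=r.grab_frame('top');cv2.imwrite('pics/t11.png',p)
for k,v in tiles(p,cal('top'),(205,150,375,250)).items():print(k,uv(v[0]),v[1],v[2])
b=cv2.resize(p[145:250,205:375],None,fx=2,fy=2,interpolation=cv2.INTER_CUBIC)
o=np.zeros((450,800,3),np.uint8);o[:,:450]=a;o[:210,450:790]=b;cv2.imwrite('pics/c11.png',o)
E
```

```text
t28.97 pos [540.1 361.9 220.8] uv [-105.4  673.5] yaw 112.84 tilt [0.0009 0.0069] F [ 0.22 -0.43 -0.2 ] w 0.0907 q [0.51 0.12 1.65 0.   1.37 0.11]
red [-56.6 238.8] [101.1  98.8] 2.8
green [-52.3 138. ] [94.  94.9] 3.0
blue [-48.3  48.2] [81.7 83. ] 2.6
```

View pics/c11.png

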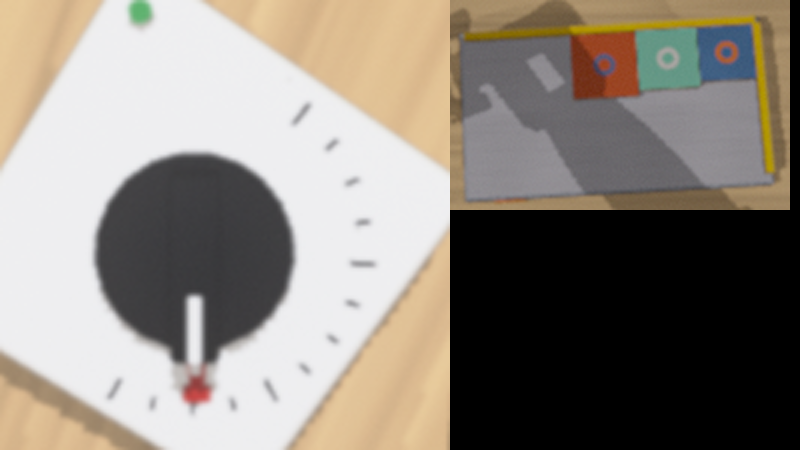

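The dial pointer sits on the red mark at (196,385), and the row looks tight in the corner. I'll take one closer look at the fence gaps before handing in.

>>> servo_tool:
  commands:
    - [-0.86,-0.21,0,0,0,0,0]
    - [-0.86,-0.21,0,0,0,0,0]
    - [-0.86,-0.21,0,0,0,0,0]
    - [-0.86,-0.21,0,0,0,0,0]
    - [-0.86,-0.21,0,0,0,0,0]
    - [-0.86,-0.21,0,0,0,0,0]
    - [-0.86,-0.21,0,0,0,0,0]
    - [-0.86,-0.21,0,0,0,0,0]
    - [-0.86,-0.21,0,0,0,0,0]
    - [-0.86,-0.21,0,0,0,0,0]
    - [-0.86,-0.21,0,0,0,0,0]
    - [-0.86,-0.21,0,0,0,0,0]
    - [-0.86,-0.21,0,0,0,0,0]
    - [-0.86,-0.21,0,0,0,0,0]
    - [-0.86,-0.21,0,0,0,0,0]
    - [0,0,0,0,0,0,0]
    - [0,0,0,0,0,0,0]

```text
t: 30.48
eef_pos: [0.6212, -0.1648, 0.2135]
tcp_rot: [0.555, 0.832, -0.0, -0.002]
ft_force: [0.4, -0.5, 0.3]
grip_width: 0.095
finger_force: 0.0
```

```bash
python3 - <<'E'
from h import *
see('w12')
p=cv2.imread('pics/w12.png');cv2.imwrite('pics/w12b.png',cv2.resize(p,None,fx=1.5,fy=1.5,interpolation=cv2.INTER_CUBIC))
E
```

```text
t30.48 pos [ 621.2 -164.8  213.5] uv [-50.7 143.4] yaw 112.64 tilt [ 0.0036 -0.0035] F [ 0.38 -0.53  0.27] w 0.0950 q [-0.34  0.11  1.67  0.    1.37 -0.74]
red [-55.5 239.8] [101.9 101.5] 3.0
green [-51.2 139.6] [94.2 95.2] 2.8
blue [-46.7  52.2] [84.1 77.5] 3.1
yellow z 0.034 u pct  stop v 
yellow z 0.05 u pct  stop v
```

View pics/w12b.png

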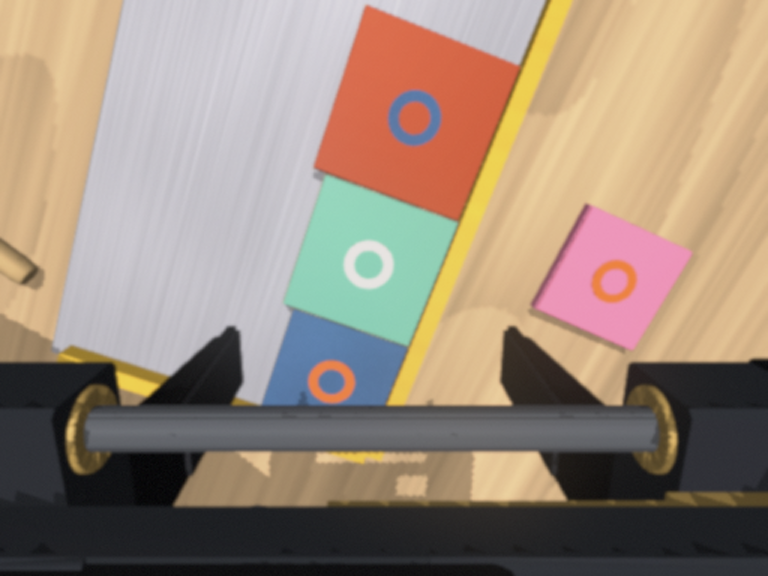

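The tiles lie flush against the fence with tight joints (red-green at about (390,195), green-blue at about (350,325)). Their angles (2.8 to 3.1°) match the plate's 2.9°. The gripper is clear, so I'm handing in.

```bash
python3 -c "
from plant import r
print(r.job_done())"
```

```text
the job is handed in; nothing more can be done
None
```

I handed the job in after about 30 s on the robot's clock: the three tiles sit in a tight row against the fence and end stop, and the dial's pointer is on the red mark. The verdict was not reported back. One early push on blue rode up onto the tile (about 10 N) before I corrected the height, and the highest wrist force I read while pushing was about 15 N.

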